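Roll the sample bottle up the loading apron onto the roller mixer

ROBOT

A 6-joint arm with a two-finger parallel gripper is mounted at the origin on the work surface. World frame = base frame: x ahead of the robot, y to its left, z up, the work surface at z = 0. Lengths are in mm, angles in rad, forces in N, time in s.
With the tool pointing down it reaches from about 250 to 775 mm from the base axis. Payload 4 kg.
Tool frame: the origin (TCP) lies on the centre line of the jaws, within the pads' length; the fingertips stand 8 mm ahead of it and the grasp point (between the pads) lies 11 mm behind it (tips_ahead is the distance from the TCP to the fingertips, in mm); z points along the fingers, y is the direction in which the jaws open and shut (so a half turn about z gives the same grasp; the last joint's range is limited). The gripper opens to 85 mm and grips with 20 to 120 N. Pads are 22 mm wide; open, the fingers measure 114 mm over their backs; the gripper's body (76 mm by 85 mm) begins 54 mm behind the grasp point. The pads swing forward as they close: fully open they stand 13 mm farther back than shut.
Start: joints at [-1.408, 0.087, 1.371, -0, 1.684, -0.103], TCP at [144.471, -530.702, 239.341] pointing down, gripper open.
Joint ranges: [-3.1, 3.1], [-0.76, 2.03], [0.27, 2.55], [-1.08, 4.22], [0.17, 2.65], [-2.57, 2.57]. Speed limits (rad/s): [2.79, 2.79, 3.14, 3.14, 3.14, 3.14].

INTERFACE

Orientations are given as a unit quaternion [w, x, y, z].
In Python, from workcell import * gives the robot as it stands.
- The arm moves only by the tool step_arm, never from a script. Its argument "deltas" is a list of rows, each a list of 7 numbers: the finger opening in mm, from 0 to 85.4, then the shift along the tool's x, y, z in units of 50 mm (1.0 is 50 mm), then the turn, a rotation vector about the tool's x, y, z in units of 6 degrees (1.0 is 6 degrees). A call has 1 to 20 rows; each row is the pose to reach, as a shift and turn from the pose commanded when the call began, along the tool's axes at that moment; what a row does not reach only later rows make up. A row lasts 1/10 s, in which the tool goes at most 50 mm and 8.59 degrees, less where a joint would pass 70% of its speed; a pose out of reach is approached as far as the arm can. A call with a gripper value outside its range is refused whole. The fingers move at their own pace and stop on an object; the grip force is fixed at half the most. Time passes only in rows, so rows that repeat a pose let the fingers close. It gives the time, the measured TCP pose, the force and the opening at its end, in the units of the state.
- state(): the state, without advancing time (a new reading comes with each control period).
- capture(name): name is "scene" or "top" or "wrist"; returns (picture, depth): 420x560x3 uint8, red, green, blue; 420x560 float32, mm along the optical axis (not along the pixel's ray), 0 where there is no reading.
- camera_model(name): a dict with "fx", "fy", "cx", "cy" (pixels), "distortion" ([k1, k2, p1, p2, k3] as OpenCV has them; the pictures are not rectified), "R" (3x3) and "t" (3): a world point X has camera coordinates R X + t. Camera axes: x right, y down, z forward; pixel columns grow to the right and rows downward; lengths in mm; the calibration is good to about 2 mm. A picture is of the moment at which its call begins: read the wrist's pose just before it. camera_model takes no time and is no camera call; for the wrist camera it gives the pose at the moment of the call.
- sign_off(): hands the job in, once; it reports no verdict.
Trained networks look in the newest picture that a camera, given by its name, has taken for a name from the list of things; names that differ only in an ending like _2 or _b are one class to them, and where a whole thing is asked for, a point or a joint stands for the part that bears it (a point fixed in the world has none). Each returns a list of dicts, best first, with "score" (0 to 1); they miss things now and then, are a little off and sometimes report something else, mostly with a low value. They report only what shows in the picture. A call takes as long as a camera call.
- outline_of(name, camera): "pixels" (420x560 bool, what is visible of it) and "bbox" ([left, top, right, bottom] in pixels, round what is visible of it).
The state is a dict: "time_s": time; "q": joint angles; "dq": joint speeds; "joint_torque": joint torques, N m; "ee_pos": TCP position; "tcp_rot": TCP orientation; "contact_force": force on the tool from outside, world axes, zero at the start; "wrist_torque": the same for the moment, N m; "opening": finger opening in mm.
Only numpy, scipy, OpenCV 4.12 (cv2) and the standard library are available. Lean on these libraries where they do the work, as an engineer would, in place of code of your own. Each camera call takes 0.05 s, during which the arm holds its last target.

TASK

Load the lying sample bottle onto the bench roller mixer: with the fingertips behind it, push it slowly (well under 20 cm a second all the way) and squarely up the sloping loading apron, over the front roller, until it drops between the two rollers against the rear stop strip. Stay behind it so that it never rolls back or runs away, do not lift or carry it, and leave the other things on the bench where they are. Finish with the hand clear of the bottle and the mixer.

Things in the scene. Friction and masses are not known exactly. Their poses are not given: they have to be found in the camera images.
- bottle: Closed screw-cap sample bottle lying on the bench before the apron's foot: white, paper label, orange cap as wide as the body, so a plain cylinder 50 mm in diameter, 120 mm long, 0.15 to 0.31 kg. Smooth, rolls freely. Origin at its middle; own y = its axis, cap at +y; x, z turn as it rolls. Starts 50 to 120 mm before the foot, within 10 mm of the apron's centre line and 0.06 rad of square.
- mixer: Low bench roller mixer with a sloping apron, fixed to the bench, white sheet metal, 350 mm long, 200 mm wide. Origin on the bench at the middle of the apron's foot edge; +x level, in the direction up the apron; +y along the rollers; z up. Along x: apron deck 0 to 0.188, front roller axis 0.199, rear roller axis 0.235, stop strip 0.243, motor housing 0.251 to 0.347.
- apron: The mixer's loading apron: bare steel deck rising at 0.1745 rad (10 degrees) from bench level, without a step, to the front roller; a bottle left alone on it rolls back down. Origin at the middle of its foot edge, on the deck; x up along the slope, y across, z square to the deck. Deck 191 mm long, 182 mm wide; kerbs 6 mm high along both sides guide the ends of what rolls up, inner faces at y = -0.085 and 0.085.
- rollers (a point): Middle of the front roller's axis. Two dark rubber rollers 25 mm in diameter, 164 mm long, along the mixer's y, axes 36 mm apart, 22 mm above the bench (tops at 35 mm); they turn with slight drag. White end plates 10 mm thick stand at both ends of the rollers, inner faces at mixer y = -0.085 and 0.085, x 0.172 to 0.258, tops 50 mm above the bench.
- stop (a point): Middle of the face of the rear stop: a dark rubber strip 154 mm long, 46 to 66 mm above the bench, facing down the apron, on the front of the white motor housing; it ends the bottle's travel. The housing is 96 x 200 mm, 70 mm tall (its knob to 84 mm).
- nest (a point): Where the bottle's middle comes to rest between the rollers, touching both: 0.217 from the apron's foot along the mixer's x, 55 mm above the bench, the bottle lying along the rollers, the stop strip 0.5 mm beyond it. Axes as the mixer's. Once its middle has passed the front roller's axis the bottle drops 5 mm into this place by itself, and stays.
- spare: Bystander: a bottle of the same kind standing upright on its base, 50 mm in diameter, 120 mm tall, beside the motor housing. Origin at the middle of its underside.
- dropper: Bystander: small white dropper bottle standing upright, 28 mm in diameter, 62 mm tall. Origin at the middle of its underside.
- cassette: Bystander: white plastic test cassette lying flat, 70 x 21 x 5 mm, long along its x. Origin at the middle of its underside.

How it is judged:
By the outcome, as a careful person would: the job done as asked, in the order asked, and still so for the second after the job is handed in, with the robot touching nothing.
It also fails if it takes over 48 s, if anything falls off the work surface, if the arm or the gripper's body presses on something with over 40 N, if the wrist force passes 120 N, or if a joint passes its speed limit or range.

## Working session

There is one attempt and no reset: what is moved stays moved. The work goes in short steps, Python scripts to look and compute and a tool call to move; the robot and the scene stay as the last step left them, time stands still between calls to the robot, and variables do not carry over. Pictures are saved under pics/ and viewed, and the job is handed in when it is done.

Besides the shell and the picture viewer there is one more tool, called after "Call:" as name(argument=value, ...) on one line, values as JSON. step_arm: Moves the arm, as the interface text tells. Its arguments: {"type":"object","properties":{"deltas":{"type":"array","items":{"type":"array","items":{"type":"number"}}}},"required":["deltas"]}

```bash
ls; mkdir -p pics
python3 - <<'E'
from workcell import *
import cv2
s=state(); print({k:(v if not hasattr(v,'__len__') else [round(float(x),4) for x in v]) for k,v in s.items()})
for c in ("scene","top"):
    p,d=capture(c); cv2.imwrite(f"pics/{c}0.png",p[:,:,::-1])
    m=camera_model(c); print(c,m)
    for n in ("bottle","mixer","apron","spare","dropper","cassette"):
        for o in outline_of(n,c)[:2]: print(c,n,round(o["score"],2),o["bbox"])
E
```

```text
pics
{'time_s': 0.0, 'q': [-1.4081, 0.0879, 1.3723, 0.0, 1.6836, -0.1031], 'dq': [0.0015, -0.0008, 0.0023, 0.0001, 0.0017, 0.0004], 'joint_torque': [0.0003, -35.1873, -31.3269, -0.0002, 0.0108, -0.0], 'ee_pos': [144.3996, -530.1936, 238.1246], 'tcp_rot': [-0.0011, 0.9912, 0.1325, -0.0], 'contact_force': [-0.3531, 0.0996, 0.8776], 'wrist_torque': [-0.0145, 0.0405, 0.0083], 'opening': 85.59348399814613}
scene {'fx': 502.8007031524797, 'fy': 502.8007031524797, 'cx': 285.1560293666635, 'cy': 209.68654868734967, 'distortion': array([-0.03667433,  0.        ,  0.        ,  0.        ,  0.        ]), 'R': array([[ 0.74138718,  0.67065313, -0.02386274],
       [ 0.33338164, -0.39893811, -0.85422776],
       [-0.58241028,  0.6253581 , -0.51935104]]), 't': array([-463.44801526, -117.68537787, 1344.66891455])}
scene bottle 0.87 [309.4, 175.2, 363.8, 210.5]
scene mixer 0.57 [152.5, 200.4, 345.7, 317.9]
scene apron 0.7 [225.4, 198.2, 346.1, 265.6]
scene spare 0.78 [268.0, 260.9, 305.2, 339.6]
scene dropper 0.59 [216.7, 187.5, 229.4, 216.1]
scene cassette 0.71 [342.5, 238.7, 374.5, 256.1]
scene cassette 0.33 [312.4, 176.5, 364.4, 208.2]
top {'fx': 379.7558866102433, 'fy': 379.7558866102433, 'cx': 282.57719215315797, 'cy': 213.67155728996852, 'distortion': array([-0.03594519,  0.        ,  0.        ,  0.        ,  0.        ]), 'R': array([[-0.02746421, -0.99892248,  0.03741115],
       [-0.9994128 ,  0.02667213, -0.02150945],
       [ 0.02048844, -0.03797992, -0.99906844]]), 't': array([ 38.14068198, 576.29151759, 688.37172431])}
top bottle 0.85 [148.4, 179.0, 181.0, 246.8]
top mixer 0.65 [210.7, 153.0, 413.6, 271.0]
top apron 0.7 [208.7, 164.0, 321.0, 270.6]
top apron 0.23 [210.0, 120.9, 250.6, 142.8]
top spare 0.86 [358.8, 71.4, 405.7, 121.1]
top dropper 0.8 [276.7, 300.5, 288.4, 319.3]
top cassette 0.76 [209.5, 121.5, 249.7, 145.1]
```

View pics/top0.png

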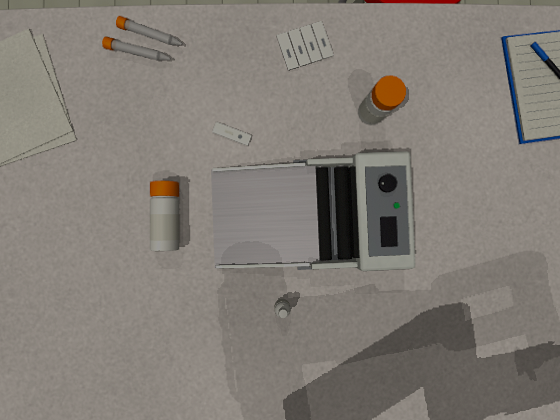

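View pics/scene0.png

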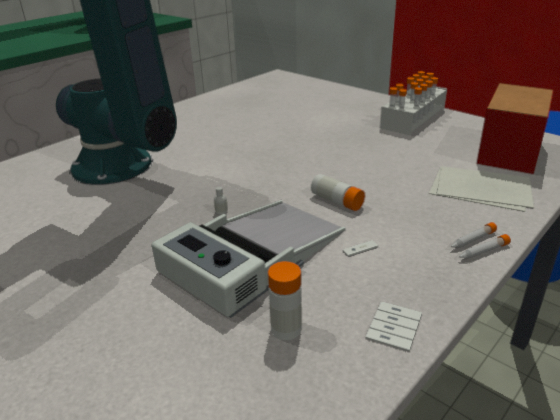

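```bash
cat > h.py <<'E'
import numpy as np, cv2
from workcell import *
def K(m): return np.array([[m["fx"],0,m["cx"]],[0,m["fy"],m["cy"]],[0,0,1.]])
def cloud(m,d):
    h,w=d.shape; v,u=np.mgrid[:h,:w]
    n=cv2.undistortPoints(np.stack([u,v],-1).reshape(-1,1,2).astype(float),K(m),m["distortion"]).reshape(h,w,2)
    P=np.dstack([n[...,0]*d,n[...,1]*d,d])
    X=(P-m["t"])@m["R"]; X[d==0]=np.nan
    return X
def atz(m,uv,z):
    n=cv2.undistortPoints(np.array(uv,float).reshape(-1,1,2),K(m),m["distortion"]).reshape(-1,2)
    r=np.c_[n,np.ones(len(n))]@m["R"]; c=-m["R"].T@m["t"]
    return c+r*((z-c[2])/r[:,2])[:,None]
def proj(m,X):
    return cv2.projectPoints(np.array(X,float).reshape(-1,1,3),cv2.Rodrigues(m["R"])[0],m["t"],K(m),m["distortion"])[0].reshape(-1,2)
E
python3 - <<'E'
from h import *
p,d=capture("top"); m=camera_model("top")
np.savez("top.npz",p=p,d=d)
X=cloud(m,d)
big=cv2.resize(p[110:330,130:430],None,fx=2.6,fy=2.6,interpolation=cv2.INTER_CUBIC); cv2.imwrite("pics/topz.png",big[:,:,::-1])
b=X[290:420:20,100:200:20,2]; print("bench z",np.round(b,1))
for r in (180,218,255): print(r,[(c,*np.round(X[r,c],0).astype(int)) for c in range(205,420,8) if np.isfinite(X[r,c,0])])
o=outline_of("bottle","top")[0]; M=o["pixels"]
B=X[M]; B=B[np.isfinite(B[:,2])]; print("bottle z pct",np.percentile(B[:,2],[2,50,95,99]))
B=B[B[:,2]>20]; lo,hi=B[:,:2].min(0),B[:,:2].max(0); print(lo,hi)
r=cv2.minAreaRect(B[:,:2].astype(np.float32)); print(r)
print("mask rect px",cv2.minAreaRect(np.argwhere(M)[:,::-1].astype(np.float32)))
E
```

```text
bench z [[ 0.4  1.2  2.8  2.1  0. ]
 [ 0.9  0.3  1.   1.5 -0.1]
 [ 1.6 -2.5  2.7  0.5  0.3]
 [ 0.8 -0.2  1.  -2.5 -0.3]
 [-1.8 -1.3 -0.3  1.  -1.5]
 [-0.3  0.2 -3.  -0.3  1. ]
 [-0.9 -1.1  0.4  1.8  0.6]]
180 [(205, np.int64(643), np.int64(163), np.int64(1)), (213, np.int64(642), np.int64(148), np.int64(2)), (221, np.int64(642), np.int64(133), np.int64(4)), (229, np.int64(641), np.int64(118), np.int64(6)), (237, np.int64(640), np.int64(104), np.int64(11)), (245, np.int64(640), np.int64(89), np.int64(11)), (253, np.int64(639), np.int64(75), np.int64(12)), (261, np.int64(638), np.int64(60), np.int64(17)), (269, np.int64(638), np.int64(46), np.int64(19)), (277, np.int64(637), np.int64(31), np.int64(21)), (285, np.int64(637), np.int64(17), np.int64(24)), (293, np.int64(636), np.int64(3), np.int64(26)), (301, np.int64(635), np.int64(-11), np.int64(29)), (309, np.int64(635), np.int64(-25), np.int64(32)), (317, np.int64(634), np.int64(-39), np.int64(34)), (325, np.int64(634), np.int64(-53), np.int64(33)), (333, np.int64(637), np.int64(-72), np.int64(6)), (341, np.int64(633), np.int64(-81), 
[... 2802 characters left out ...]
, np.int64(32)), (357, np.int64(503), np.int64(-98), np.int64(68)), (365, np.int64(503), np.int64(-110), np.int64(72)), (373, np.int64(503), np.int64(-124), np.int64(71)), (381, np.int64(503), np.int64(-137), np.int64(74)), (389, np.int64(502), np.int64(-151), np.int64(72)), (397, np.int64(501), np.int64(-165), np.int64(71)), (405, np.int64(501), np.int64(-178), np.int64(72)), (413, np.int64(500), np.int64(-193), np.int64(69))]
bottle z pct [26.72060616 46.77809067 51.4375057  52.4434849 ]
[518.75237685 205.90745276] [639.27813739 255.6142776 ]
((579.1637573242188, 230.8478546142578), (48.2314567565918, 120.25208282470703), 89.00917053222656)
mask rect px ((163.5, 215.0), (70.0, 29.0), 90.0)
```

View pics/topz.png

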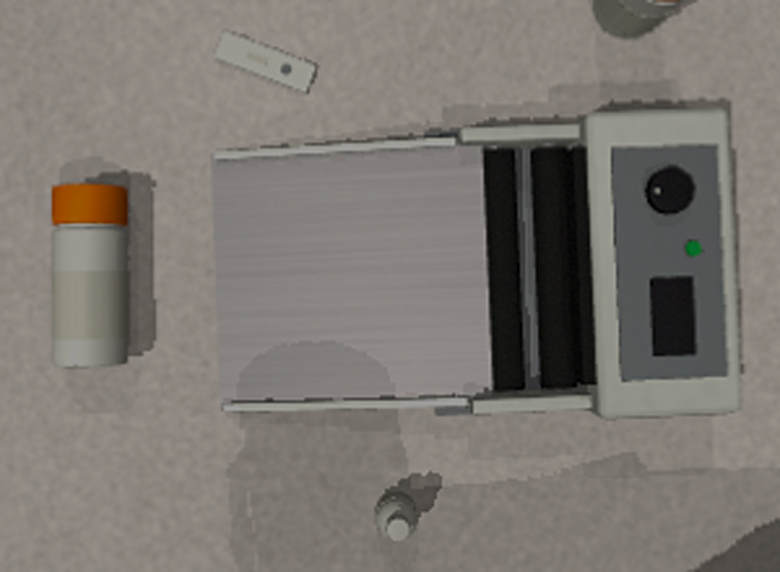

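Run:
```python
from h import *
from scipy.optimize import least_squares
m=camera_model("top")
pts=[((0,91,3),(214,155)),((0,-91,3),(223,408)),((251,100,70),(586,111)),((347,100,70),(729,109)),((347,-100,70),(738,413)),((251,-100,70),(601,416)),
((172,95,50),(461,129)),((172,85,50),(463,144)),((172,-85,50),(472,400)),((172,-95,50),(474,413))]
M=np.array([a for a,_ in pts],float); U=np.array([b for _,b in pts],float)/2.6+[130,110]-0.3
def W(p,M):
    c,s=np.cos(p[2]),np.sin(p[2]); return np.c_[p[0]+c*M[:,0]-s*M[:,1],p[1]+s*M[:,0]+c*M[:,1],M[:,2]]
f=lambda p:(proj(m,W(p,M))-U).ravel()
r=least_squares(f,[570,150,-1.57],x_scale=[10,10,.05],loss='soft_l1'); print(r.x,"yaw+pi/2",r.x[2]+np.pi/2); print(np.round(f(r.x).reshape(-1,2),1).tolist())
nest=W(r.x,np.array([[217,0,55.],[0,0,0],[199,0,22]])); print(nest)
# cross-check with scene cam
z=np.load("top.npz"); p=z["p"].copy()
ms=camera_model("scene"); ps,ds=capture("scene")
keys=np.array([[0,85,0],[0,-85,0],[188,85,33],[188,-85,33],[251,100,70],[347,100,70],[347,-100,70],[251,-100,70],[217,0,55]],float)
for q in proj(ms,W(r.x,keys)): cv2.circle(ps,tuple(int(round(v)) for v in q),1,(255,0,0),-1)
ps2=cv2.resize(ps[150:350,130:400],None,fx=2.8,fy=2.8,interpolation=cv2.INTER_CUBIC); cv2.imwrite("pics/sc1.png",ps2[:,:,::-1])
# bottle ends: axis via top silhouettes
o=outline_of("bottle","top")[0]; Mk=o["pixels"].astype(np.uint8)
ys=np.arange(185,243); L=[];R=[]
for y in ys:
    x=np.where(Mk[y])[0]; L.append(x.min()-.0);R.append(x.max()+.0)
print("L fit",np.polyfit(ys,L,1),"R",np.polyfit(ys,R,1), "rows",np.where(Mk.any(1))[0][[0,-1]])
X=cloud(m,z["d"]); B=X[Mk>0]; B=B[B[:,2]>30]
# cylinder axis fit, r=25, z=25 : y0 + k*(x-579)
g=lambda q:(np.hypot((B[:,1]-q[0]-q[1]*(B[:,0]-579))/np.hypot(1,q[1]),B[:,2]-25-q[2])-25)
a=least_squares(g,[230,0,0],loss='soft_l1'); print("axis y at x=579, slope, dz",a.x,np.std(g(a.x)), "x extent",np.percentile(B[:,0],[0.5,99.5]))
```

```text
[572.46611084 149.98589447  -1.55806421] yaw+pi/2 0.01273211854882117
[[-1.0, -0.9], [-0.9, 1.5], [0.1, -0.2], [1.0, -1.1], [3.1, 0.3], [-0.4, 1.9], [0.2, -0.6], [-0.3, -0.6], [0.3, -0.1], [-0.2, 0.8]]
[[575.22890592 -66.99651718  55.        ]
 [572.46611084 149.98589447   0.        ]
 [574.99973397 -48.99797612  22.        ]]
L fit [-2.00867452e-02  1.54167830e+02] R [3.93737119e-03 1.77090406e+02] rows [180 250]
axis y at x=579, slope, dz [ 2.31805407e+02 -1.76883492e-02  2.93329593e-01] 1.1847541737315703 x extent [519.92094707 638.73971969]
```

View pics/sc1.png

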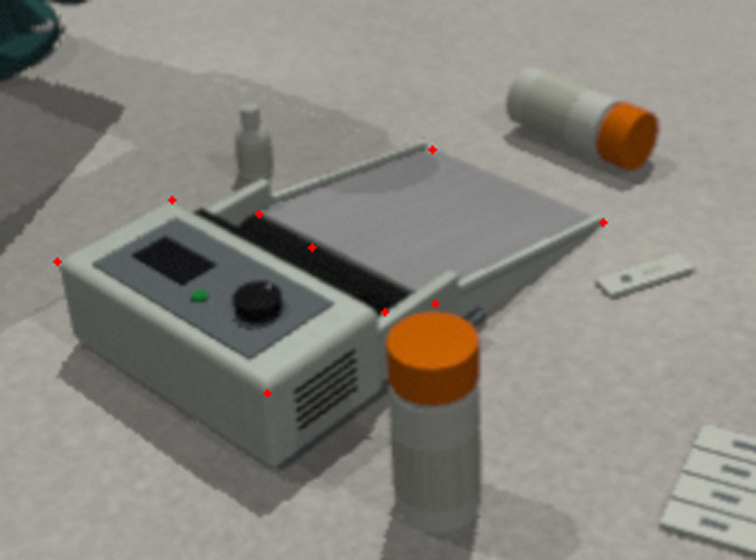

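Run:
```python
from h import *
m=camera_model("top"); z=np.load("top.npz"); X=cloud(m,z["d"])
D=X[172:260,225:312].reshape(-1,3); D=D[np.isfinite(D).all(1)]
A=np.c_[D[:,:2]-[570,60],np.ones(len(D))]
c=np.linalg.lstsq(A,D[:,2],rcond=None)[0]; res=D[:,2]-A@c; k=abs(res)<4
c=np.linalg.lstsq(A[k],D[k,2],rcond=None)[0]; print("grad",c,np.hypot(*c[:2]),"slope tan10=.1763; yaw off",np.arctan2(c[0],-c[1]), "foot y at x=572", 60-(c[2]+c[0]*2)/c[1])
# roller valley: line of foremost roller crest edge between deck and roller via dark intensity
g=z["p"].astype(int).sum(2)
pts=[]
for r in range(172,256,4):
    row=g[r,300:340]; j=np.argmin(np.diff(row)); pts.append((300+j+1,r))
W=atz(m,pts,33.); f=np.polyfit(W[:,0],W[:,1],1); print("deck end line slope dy/dx",f[0],"y at 574",np.polyval(f,574), np.std(W[:,1]-np.polyval(f,W[:,0])))
# bystanders reference
np.savez("ref.npz",d=z["d"],p=z["p"])
s=state(); print(s["time_s"])
from scipy.spatial.transform import Rotation as Rn
q=s["tcp_rot"]; Rt=Rn.from_quat([q[1],q[2],q[3],q[0]]).as_matrix()
a=0.011; yt=np.array([np.cos(a),np.sin(a),0]); zt=np.array([0,0,-1.]); G=np.c_[np.cross(yt,zt),yt,zt]
tgt=np.array([577,320,140.])
print("shift units",Rt.T@(tgt-s["ee_pos"])/50,"rot units",Rn.from_matrix(Rt.T@G).as_rotvec(degrees=True)/6)
```

```text
grad [ 4.35460026e-03 -1.77926413e-01  1.69866866e+01] 0.1779796925222021 slope tan10=.1763; yaw off 0.02446927947219253 foot y at x=572 155.51924025331152
deck end line slope dy/dx 0.019703311707659262 y at 574 -41.29836198776228 9.570056917184486
0.9
shift units [ 12.81575682 -14.14493618   1.98450205] rot units [ 1.38228795e-03  1.47207114e-03 -1.25668234e+01]
```

Call:
step_arm(deltas=[[60,0.32,-0.35,0.05,0,0,-0.31],[60,0.96,-1.06,0.15,0,0,-0.94],[60,1.6,-1.77,0.25,0,0,-1.57],[60,2.24,-2.48,0.35,0,0,-2.2],[60,2.88,-3.18,0.45,0,0,-2.83],[60,3.53,-3.89,0.55,0,0,-3.46],[60,4.17,-4.6,0.64,0,0,-4.09],[60,4.81,-5.3,0.74,0,0,-4.72],[60,5.45,-6.01,0.84,0,0,-5.35],[60,6.09,-6.72,0.94,0,0,-5.98],[60,6.73,-7.42,1.04,0,0,-6.6],[60,7.37,-8.13,1.14,0,0,-7.23],[60,8.01,-8.84,1.24,0,0,-7.86],[60,8.65,-9.55,1.34,0,0,-8.49],[60,9.29,-10.25,1.44,0,0,-9.12],[60,9.94,-10.96,1.53,0,0,-9.75],[60,10.58,-11.67,1.63,0,0,-10.38],[60,11.22,-12.37,1.73,0,0,-11.01],[60,11.86,-13.08,1.83,0,0,-11.64],[60,12.3,-13.6,1.9,0,0,-12.1]])

```text
time_s: 2.9
ee_pos: [559.9, 289.7, 143.4]
tcp_rot: [-0.0, 0.719, 0.695, -0.0]
contact_force: [0.3, -0.6, 0.1]
opening: 59.6
```

```bash
cat > pose.py <<'E'
from h import *
from scipy.spatial.transform import Rotation as Rn
def go(tgt,a=0.013):
    s=state(); q=s["tcp_rot"]; Rt=Rn.from_quat([q[1],q[2],q[3],q[0]]).as_matrix()
    yt=np.array([np.cos(a),np.sin(a),0]); zt=np.array([0,0,-1.]); G=np.c_[np.cross(yt,zt),yt,zt]
    print("pos",np.round(s["ee_pos"],1),"t",s["time_s"],"yaw y-axis",np.arctan2(Rt[1,1],Rt[0,1]),"shift",np.round(Rt.T@(np.array(tgt)-s["ee_pos"])/50,3),"rot",np.round(Rn.from_matrix(Rt.T@G).as_rotvec(degrees=True)/6,3))
E
python3 - <<'E'
from pose import *
go([577,310,60])
p,d=capture("wrist"); cv2.imwrite("pics/w1.png",p[:,:,::-1]); m=camera_model("wrist")
X=cloud(m,d); s=state()
T=X-s["ee_pos"]; print("closest depth",np.min(d[d>0]))
# points near the tool axis in plan (fingers)
near=(np.hypot(T[...,0],T[...,1])<80)&(X[...,2]>70); print(near.sum()); 
if near.sum(): v=np.argwhere(near); print(v.min(0),v.max(0),X[near].min(0),X[near].max(0), np.percentile(X[near][:,2],[0,1,5,50]))
p,d=capture("scene"); cv2.imwrite("pics/s2.png",p[:,:,::-1]); m=camera_model("scene"); X=cloud(m,d)
near=(np.hypot(X[...,0]-s["ee_pos"][0],X[...,1]-s["ee_pos"][1])<80)&(X[...,2]>70)&(X[...,2]<260); print("scene tips z",np.percentile(X[near][:,2],[0,.5,1,5]))
E
```

```text
pos [559.9 289.7 143.4] t 2.9 yaw y-axis -0.034014760676114086 shift [0.416 0.328 1.668] rot [-0.002 -0.002 -0.449]
closest depth 65.50778
43431
[264   0] [419 559] [495.92425234 279.98467216 138.76385784] [624.65144206 313.17967985 224.41216271] [138.76385784 145.86837147 158.05450956 197.90488376]
scene tips z [141.09349868 144.01829323 145.65525495 155.69170671]
```

View pics/w1.png

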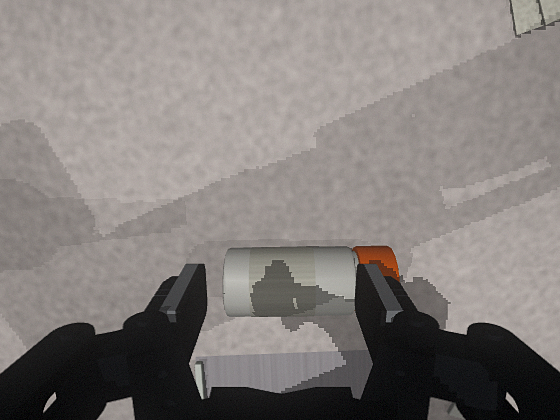

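View pics/s2.png

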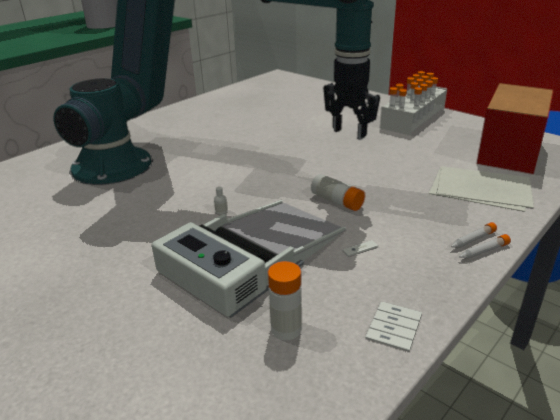

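Call:
step_arm(deltas=[[60,0.2,0.15,0.2,0,0,-0.2],[60,0.47,0.34,0.6,0,0,-0.45],[60,0.47,0.34,1.1,0,0,-0.45],[60,0.47,0.34,1.5,0,0,-0.45],[60,0.47,0.34,1.9,0,0,-0.45],[60,0.47,0.34,2.2,0,0,-0.45],[60,0.47,0.34,2.4,0,0,-0.45],[60,0.47,0.34,2.52,0,0,-0.45],[60,0.47,0.34,2.56,0,0,-0.45],[60,0.47,0.34,2.58,0,0,-0.45],[60,0.47,0.34,2.58,0,0,-0.45]])

```text
time_s: 4.1
ee_pos: [577.7, 310.0, 16.2]
tcp_rot: [0.0, 0.704, 0.71, 0.001]
contact_force: [-0.1, -0.6, -0.5]
opening: 60.0
```

Run:
```python
from pose import *
go([577,272,14])
s=state(); p,d=capture("wrist"); cv2.imwrite("pics/w2.png",p[:,:,::-1])
p,d=capture("scene"); cv2.imwrite("pics/s3.png",cv2.resize(p[60:260,200:480],None,fx=2.8,fy=2.8)[:,:,::-1]); m=camera_model("scene"); X=cloud(m,d)
n=(abs(X[...,0]-577)<65)&(abs(X[...,1]-310)<25)&(X[...,2]>6); print("tip z",np.percentile(X[n][:,2],[0,1,3,5]))
p,d=capture("top"); m=camera_model("top"); X=cloud(m,d); o=outline_of("bottle","top"); print([(q["score"],q["bbox"]) for q in o[:1]])
```

```text
pos [577.7 310.   16.2] t 4.1 yaw y-axis 0.009280999776189111 shift [-0.761 -0.021  0.044] rot [ 0.015 -0.005 -0.036]
tip z [ 6.46949701 22.15461002 31.37069587 38.89718408]
[(0.72, [149.0, 180.2, 178.5, 246.0])]
```

View pics/s3.png

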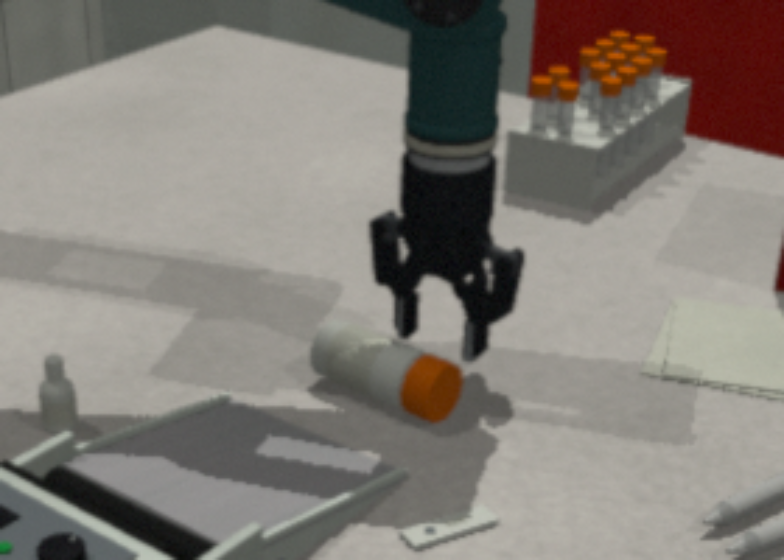

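View pics/w2.png

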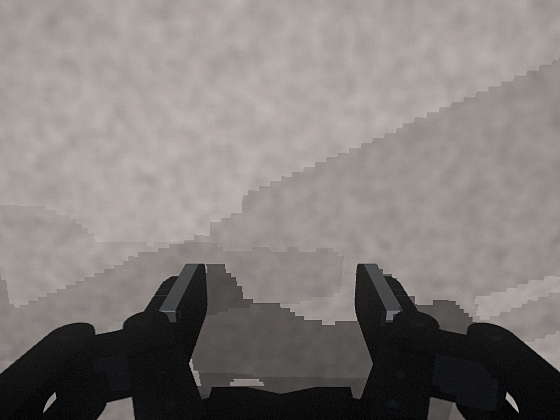

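Call:
step_arm(deltas=[[60,-0.06,0,0.02,0,0,-0.03],[60,-0.18,0,0.04,0,0,-0.03],[60,-0.3,0,0.04,0,0,-0.03],[60,-0.42,0,0.04,0,0,-0.03],[60,-0.52,0,0.04,0,0,-0.03],[60,-0.6,0,0.04,0,0,-0.03],[60,-0.66,0,0.04,0,0,-0.03],[60,-0.7,0,0.04,0,0,-0.03],[60,-0.73,0,0.04,0,0,-0.03],[60,-0.76,0,0.04,0,0,-0.03],[60,-0.79,0,0.04,0,0,-0.03],[60,-0.82,0,0.04,0,0,-0.03],[60,-0.85,0,0.04,0,0,-0.03],[60,-0.88,0,0.04,0,0,-0.03],[60,-0.91,0,0.04,0,0,-0.03],[60,-0.95,0,0.04,0,0,-0.03],[60,-0.99,0,0.04,0,0,-0.03],[60,-1.03,0,0.04,0,0,-0.03],[60,-1.08,0,0.04,0,0,-0.03],[60,-1.13,0,0.04,0,0,-0.03]])

```text
time_s: 6.3
ee_pos: [577.6, 253.1, 13.3]
tcp_rot: [0.0, 0.703, 0.711, -0.0]
contact_force: [0.5, 0.4, -1.2]
opening: 60.5
```

Run:
```python
from pose import *
go([577,272,14])
print(state()["contact_force"])
p,d=capture("top"); m=camera_model("top"); X=cloud(m,d)
cv2.imwrite("pics/t4.png",cv2.resize(p[110:330,100:400],None,fx=2.6,fy=2.6)[:,:,::-1])
```

```text
pos [577.6 253.1  13.3] t 6.3 yaw y-axis 0.012358828194102774 shift [ 0.379 -0.008 -0.015] rot [-0.     0.001 -0.006]
[ 0.49781901  0.39208819 -1.18516146]
```

View pics/t4.png

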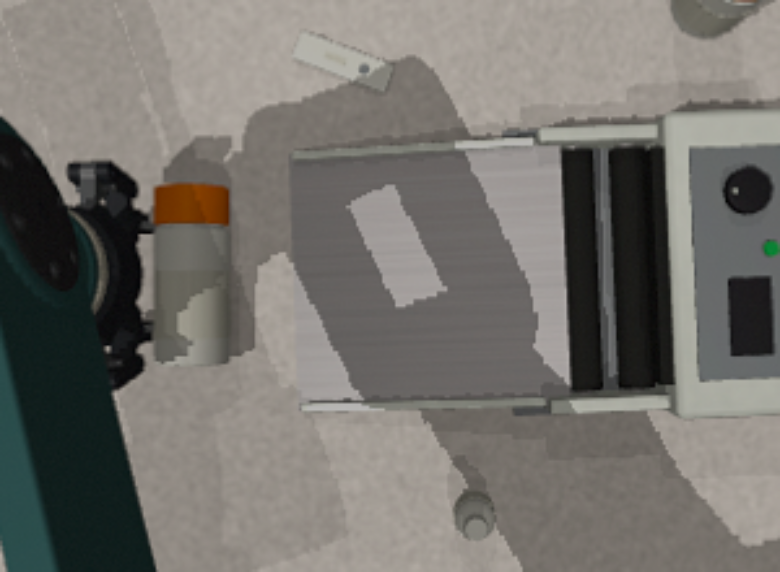

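Call:
step_arm(deltas=[[60,-0.06,0,0,0,0,0],[60,-0.13,0,0,0,0,0],[60,-0.2,0,0,0,0,0],[60,-0.28,0,0,0,0,0],[60,-0.36,0,0,0,0,0],[60,-0.45,0,0,0,0,0],[60,-0.54,0,0,0,0,0],[60,-0.63,0,0,0,0,0],[60,-0.72,0,0,0,0,0],[60,-0.81,0,0,0,0,0],[60,-0.9,0,0,0,0,0],[60,-0.99,0,0,0,0,0],[60,-1.08,0,0,0,0,0],[60,-1.17,0,0,0,0,0],[60,-1.26,0,0,0,0,0],[60,-1.35,0,-0.018,0,0,0],[60,-1.44,0,-0.034,0,0,0],[60,-1.53,0,-0.05,0,0,0],[60,-1.62,0,-0.066,0,0,0],[60,-1.71,0,-0.082,0,0,0]])

```text
time_s: 8.35
ee_pos: [578.8, 167.5, 17.6]
tcp_rot: [0.0, 0.703, 0.711, 0.0]
contact_force: [0.4, 1.4, 0.1]
opening: 60.0
```

Run:
```python
from pose import *
go([577,272,14])
print(state()["contact_force"])
p,d=capture("top"); m=camera_model("top"); X=cloud(m,d)
cv2.imwrite("pics/t5.png",cv2.resize(p[110:330,100:400],None,fx=2.6,fy=2.6)[:,:,::-1])
```

```text
pos [578.8 167.5  17.6] t 8.35 yaw y-axis 0.012379516809795255 shift [ 2.09  -0.01   0.072] rot [ 0.002 -0.001 -0.006]
[0.4005253  1.35783602 0.14526727]
```

View pics/t5.png

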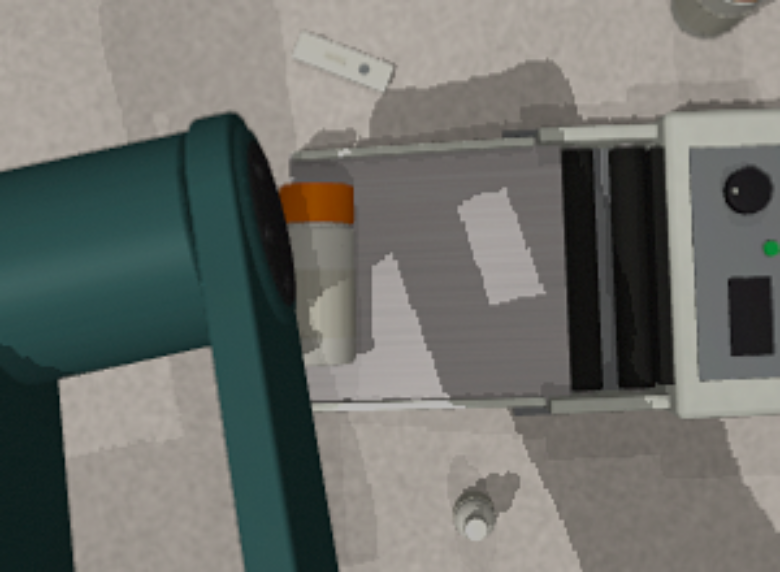

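Call:
step_arm(deltas=[[60,-0.07,0,-0.012,0,0,0],[60,-0.16,0,-0.028,0,0,0],[60,-0.25,0,-0.044,0,0,0],[60,-0.34,0,-0.06,0,0,0],[60,-0.43,0,-0.076,0,0,0],[60,-0.52,0,-0.092,0,0,0],[60,-0.61,0,-0.107,0,0,0],[60,-0.7,0,-0.123,0,0,0],[60,-0.79,0,-0.139,0,0,0],[60,-0.88,0,-0.155,0,0,0],[60,-0.97,0,-0.171,0,0,0],[60,-1.06,0,-0.187,0,0,0],[60,-1.15,0,-0.202,0,0,0],[60,-1.24,0,-0.218,0,0,0],[60,-1.33,0,-0.234,0,0,0],[60,-1.42,0,-0.25,0,0,0],[60,-1.51,0,-0.266,0,0,0],[60,-1.6,0,-0.282,0,0,0],[60,-1.69,0,-0.297,0,0,0],[60,-1.78,0,-0.313,0,0,0]])

```text
time_s: 10.4
ee_pos: [579.8, 78.4, 33.1]
tcp_rot: [0.0, 0.703, 0.711, -0.0]
contact_force: [0.6, 1.4, 1.3]
opening: 60.1
```

Run:
```python
from pose import *
go([577,272,14])
print(state()["contact_force"])
p,d=capture("scene")
cv2.imwrite("pics/s6.png",cv2.resize(p[100:320,130:400],None,fx=2.7,fy=2.7)[:,:,::-1])
```

```text
pos [579.8  78.4  33.1] t 10.4 yaw y-axis 0.012347323889664827 shift [ 3.872 -0.008  0.381] rot [-0.001  0.001 -0.006]
[0.63933977 1.42313863 1.3272998 ]
```

View pics/s6.png

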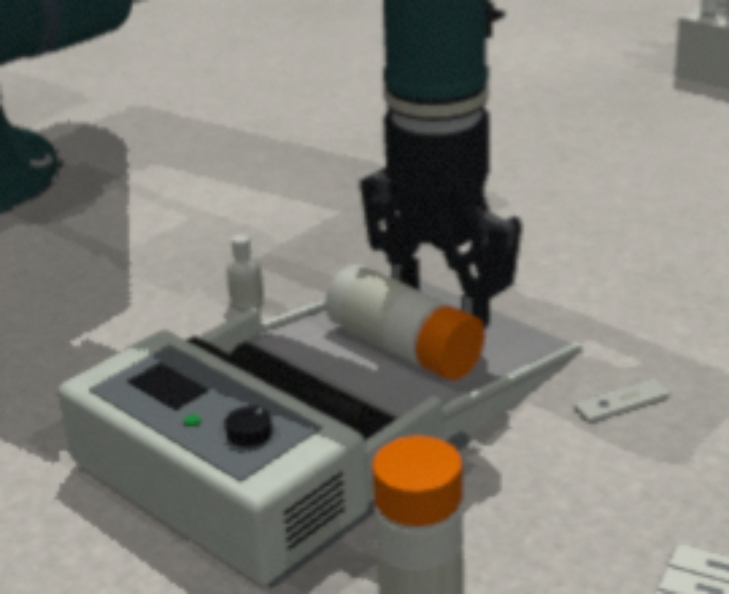

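Call:
step_arm(deltas=[[60,-0.07,0,-0.012,0,0,0],[60,-0.15,0,-0.026,0,0,0],[60,-0.23,0,-0.04,0,0,0],[60,-0.31,0,-0.055,0,0,0],[60,-0.39,0,-0.069,0,0,0],[60,-0.47,0,-0.083,0,0,0],[60,-0.55,0,-0.097,0,0,0],[60,-0.63,0,-0.111,0,0,0],[60,-0.71,0,-0.125,0,0,0],[60,-0.79,0,-0.139,0,0,0],[60,-0.87,0,-0.153,0,0,0],[60,-0.95,0,-0.167,0,0,0],[60,-1.03,0,-0.181,0,0,0],[60,-1.11,0,-0.195,0,0,0],[60,-1.19,0,-0.209,0,0,0],[60,-1.26,0,-0.222,0,0,0],[60,-1.33,0,-0.234,0,0,0],[60,-1.39,0,-0.245,0,0,0],[60,-1.45,0,-0.255,0,0,0],[60,-1.5,0,-0.264,0,0,0]])

```text
time_s: 12.45
ee_pos: [580.7, 3.5, 46.3]
tcp_rot: [0.0, 0.703, 0.711, -0.0]
contact_force: [0.6, 0.9, 0.9]
opening: 60.2
```

Run:
```python
from pose import *
go([577,272,14])
print(state()["contact_force"])
p,d=capture("scene")
cv2.imwrite("pics/s7.png",cv2.resize(p[100:320,130:400],None,fx=2.7,fy=2.7)[:,:,::-1])
```

```text
pos [580.7   3.5  46.3] t 12.45 yaw y-axis 0.012353909759853744 shift [ 5.37  -0.008  0.645] rot [ 0.     0.002 -0.006]
[0.6402708  0.91400774 0.94972078]
```

View pics/s7.png

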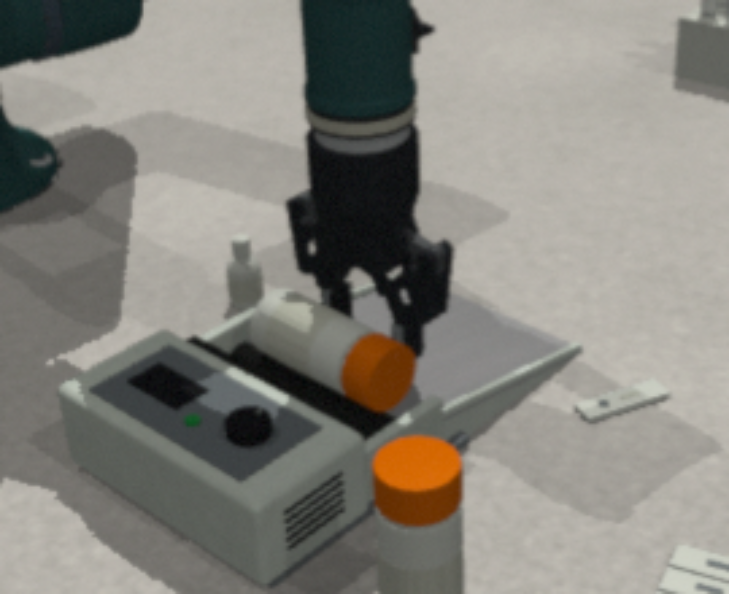

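Call:
step_arm(deltas=[[60,-0.03,0,-0.005,0,0,0],[60,-0.06,0,-0.01,0,0,0],[60,-0.09,0,-0.015,0,0,0],[60,-0.12,0,-0.02,0,0,0],[60,-0.145,0,-0.025,0,0,0],[60,-0.17,0,-0.03,0,0,0],[60,-0.19,0,-0.03,0,0,0],[60,-0.21,0,-0.03,0,0,0],[60,-0.23,0,-0.03,0,0,0],[60,-0.25,0,-0.03,0,0,0],[60,-0.27,0,-0.03,0,0,0],[60,-0.29,0,-0.03,0,0,0],[60,-0.31,0,-0.03,0,0,0],[60,-0.33,0,-0.03,0,0,0],[60,-0.35,0,-0.03,0,0,0],[60,-0.37,0,-0.03,0,0,0],[60,-0.39,0,-0.03,0,0,0],[60,-0.41,0,-0.03,0,0,0]])

```text
time_s: 14.3
ee_pos: [581.0, -16.8, 47.7]
tcp_rot: [0.0, 0.703, 0.711, -0.0]
contact_force: [0.0, 0.1, -0.6]
opening: 60.0
```

Run:
```python
from pose import *
go([577,272,14])
print(state()["contact_force"])
p,d=capture("scene")
cv2.imwrite("pics/s8.png",cv2.resize(p[100:320,130:400],None,fx=2.7,fy=2.7)[:,:,::-1])
```

```text
pos [581.  -16.8  47.7] t 14.3 yaw y-axis 0.012395166563003183 shift [ 5.776 -0.008  0.674] rot [-0.001  0.001 -0.006]
[ 0.00763025  0.13960413 -0.60069528]
```

View pics/s8.png

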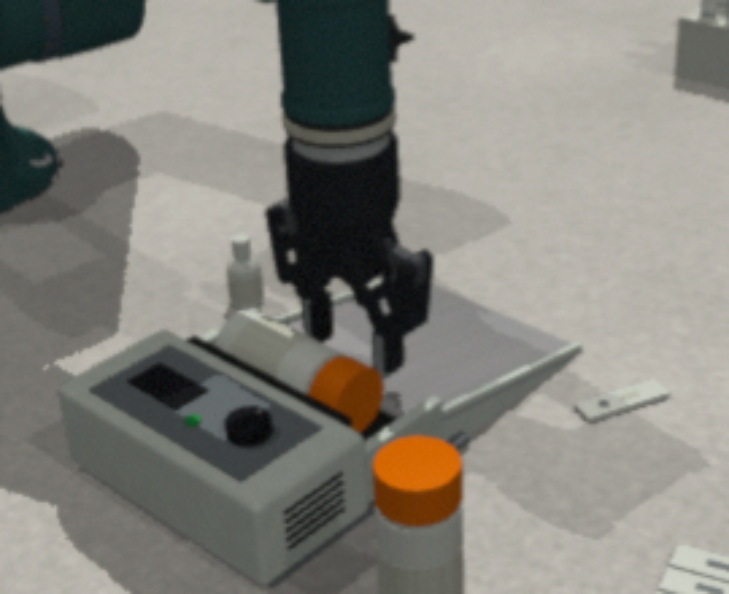

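Call:
step_arm(deltas=[[60,0.1,0,-0.02,0,0,0],[60,0.3,0,-0.05,0,0,0],[60,0.6,0,-0.2,0,0,0],[60,1.0,0,-0.6,0,0,0],[60,1.5,0,-1.1,0,0,0],[60,2.0,0,-1.7,0,0,0],[60,2.6,0,-2.3,0,0,0],[60,3.2,0,-2.8,0,0,0],[60,3.9,0,-3.1,0,0,0],[60,4.6,0,-3.2,0,0,0],[60,5.3,0,-3.2,0,0,0],[60,5.9,0,-3.2,0,0,0],[60,6.4,0,-3.2,0,0,0],[60,6.7,0,-3.2,0,0,0],[60,6.8,0,-3.2,0,0,0],[60,6.8,0,-3.2,0,0,0],[60,6.8,0,-3.2,0,0,0]])

```text
time_s: 16.05
ee_pos: [576.9, 322.5, 207.9]
tcp_rot: [0.0, 0.703, 0.711, -0.0]
contact_force: [-0.2, -0.3, -0.2]
opening: 59.8
```

Run:
```python
from pose import *
from scipy.optimize import least_squares
s=state(); print(s["time_s"],s["ee_pos"],s["contact_force"],s["dq"])
p,d=capture("top"); m=camera_model("top"); X=cloud(m,d)
cv2.imwrite("pics/t9.png",cv2.resize(p[50:330,130:430],None,fx=2.1,fy=2.1)[:,:,::-1])
o=outline_of("bottle","top")[0]; print(o["score"],o["bbox"])
B=X[o["pixels"]]; B=B[B[:,2]>62]
g=lambda q:(np.hypot((B[:,1]-q[0]-q[1]*(B[:,0]-575)),B[:,2]-q[2])-25)
a=least_squares(g,[-67,0,55],loss='soft_l1'); print("axis y, slope, z",a.x,"x ext",np.percentile(B[:,0],[.5,99.5]))
for n in("spare","dropper","cassette"): q=outline_of(n,"top")[0]; print(n,q["score"],q["bbox"])
```

```text
16.05 [576.87641293 322.4539287  207.86646281] [-0.16360786 -0.25700533 -0.18295472] [-1.35671360e-02 -5.44734139e-03  4.62917143e-03  5.50577022e-04
 -4.87109402e-04 -6.40065379e-05]
0.95 [320.8, 174.9, 352.8, 248.4]
axis y, slope, z [-6.61313360e+01  1.26773093e-02  5.62761113e+01] x ext [516.77575112 634.98420652]
spare 0.93 [359.4, 71.2, 407.4, 125.1]
dropper 0.81 [276.4, 299.8, 287.7, 319.0]
cassette 0.97 [207.9, 119.8, 249.5, 143.5]
```

View pics/t9.png

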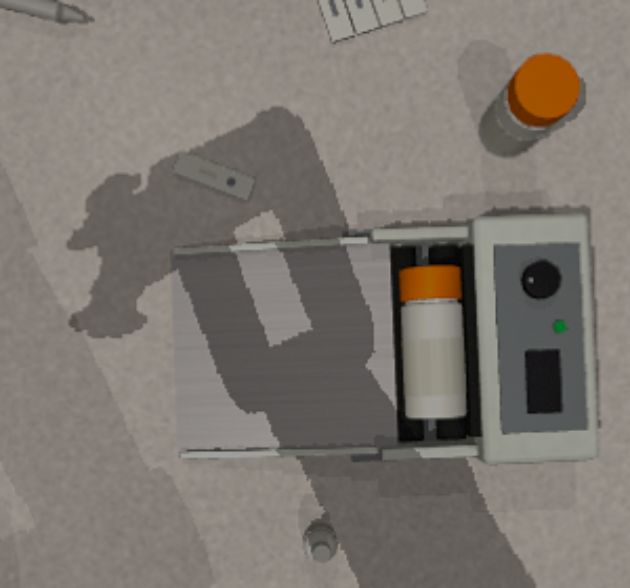

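```bash
python3 -c "
from workcell import *
print(sign_off())"
```

```text
the job is handed in; nothing more can be done
None
```

The bottle is in the nest between the two rollers, and the job was handed in at about 16.5 s. I pushed it with both open fingertips behind it: about 15–30 mm/s at first contact, 45 mm/s at most up the apron and 10–15 mm/s over the front roller. It dropped in by itself, and I then backed the hand away and up.

**Last checks:**
- **Position:** the bottle's axis measured y = -66.1, z = 56.3 mm. The nest as I worked it out from the picture is y = -67.0, z = 55 mm, so they agree within about 1.5 mm.
- **Squareness:** the bottle's angle matches the mixer's as fitted from its corners (0.0127 against 0.0127 rad). The tilt of the apron in the depth image had suggested about 0.024 rad; I judged the corners more reliable and used those.
- **Sideways:** the bottle lies about 1 mm off the apron's centre line, by its depth extent; before the push it was about 8 mm off.
- **Other things:** the spare, dropper and cassette outlines are where they were at the start, within 4 pixels and mostly within 2.
- **Hand:** it is about 39 cm behind the bottle and 208 mm above the bench. The force reading is within its idle noise.

I checked the push only in pictures between moves. I did not measure the bottle's own speed, including during the 5 mm drop, which the fingers cannot control.

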